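# Top out the keepsake chest and offer up its brass cover plate

### The arm

A 6-joint arm with a two-finger parallel gripper is mounted at the origin on the work surface. World frame = base frame: x ahead of the robot, y to its left, z up, the work surface at z = 0. Lengths are in m, angles in degrees, forces in N, time in s.
With the tool pointing down it reaches from about 0.35 to 0.775 m from the base axis. Payload 7.3 kg.
Tool frame: the origin (TCP) lies at the very end of the fingers, on their centre line; the grasp point (between the pads) lies 19 mm behind it; x points along the fingers, y is the direction in which the jaws open and shut, and the axes are right-handed (so a half turn about x gives the same grasp; the last joint's range is limited). The gripper opens to 92 mm and grips with 3 to 60 N. Pads are 19 mm wide; open, the fingers measure 130 mm over their backs; the gripper's body (75 mm by 190 mm) begins 47 mm behind the grasp point.
Start: joints at [-77.292, 19.595, 87.324, -0, 73.075, -8.365], TCP at [0.189, -0.49, 0.227] pointing down, gripper open.
Joint ranges: [-145.02, 145.02], [-44.19, 115.74], [2.07, 154.8], [-57.11, 237.11], [16.16, 152.29], [-177.93, 177.93]. Speed limits (degrees/s): [147.25, 147.25, 180, 180, 180, 180].

### API

Orientations are given as a 3x3 rotation matrix whose columns are the frame's x, y, z axes.
In Python, from station import ctrl gives the robot as it stands. Calls block until the motion is done:
- ctrl.move_ptp(position, orientation): joint-space move of the TCP to a pose.
- ctrl.move_straight(position, v=0.15, orientation=None): straight line of the TCP; orientation=None keeps the orientation; v is the mean speed in m/s.
- ctrl.movej(angles): joint-space move.
- ctrl.move_gripper(opening, effort=None): opening from 0.0 (shut) to 1.0 (fully open); effort is the grip in N (None keeps the last); returns when the fingers have stopped.
- ctrl.wait(seconds).
- ctrl.ik(position, orientation): joint angles nearest the present ones, or None.
- ctrl.read_state(): the state.
- ctrl.read_camera(name): name is "scene" or "top"; returns (picture, depth): 400x640x3 uint8, blue, green, red; 400x640 float32, m along the optical axis (not along the pixel's ray), 0 where there is no reading.
- ctrl.camera_model(name): a dict with "camera_matrix" (3x3 intrinsics, pixels), "position" and "orientation" of the camera in the world. Camera axes: x right, y up, looking along -z (the intrinsics and any distortion apply to the point x, -y, -z); pixel columns grow to the right and rows downward; lengths in m; the calibration is good to about 2 mm. A picture is of the moment at which its call begins. camera_model takes no time and is no camera call.
A pose or a line that the arm cannot do raises ctrl.IKError and nothing moves.
- ctrl.hand_in(): hands the job in, once; it reports no verdict.
The state is a dict: "clock": time; "joint_pos": joint angles; "joint_velocities": joint speeds; "effort": joint torques, N m; "eef_pos": TCP position; "tcp_rot": TCP orientation; "wrist_force": force on the tool from outside, world axes, zero at the start; "ft_torque": the same for the moment, N m; "finger_gap": opening from 0.0 (shut) to 1.0 (fully open).
Only numpy, scipy, OpenCV 4.12 (cv2) and the standard library are available. Lean on these libraries where they do the work, as an engineer would, in place of code of your own. Each camera call takes 0.05 s, during which the arm holds its last target.

### The job

Top out the part-built keepsake chest that stands on the plywood plinth: set the loose tier with the four brass threaded inserts squarely on it, inserts up, setting it down and letting go of it without dropping it. Then pick up the brass cover plate by its wooden pull and finish while still holding it, level and still, about a centimetre above the top tier and not touching it, with all four threaded holes fully in view through the plate's holes (either way round) ready for the screws. Leave the other things on the bench, the spare plain tier too, where they are.

Things in the scene. Friction and masses are not known exactly. Their poses are not given: they have to be found in the camera images.
- chest: fixed: the part-built chest, a column of two pale boxes with nested dark and purple inlay bands, each 100 (x) x 60 (y) x 40 mm, glued squarely one on the other and centred on a plywood plinth 124 x 84 x 12 mm standing on the bench. Origin: centre of the plinth's underside at bench level, so the flat banded top lies 92 mm above it; z up, x along the 100 mm length
- insert_tier: loose closed box, 100 x 60 x 40 mm, about 0.2 kg, banded sides; pale top with three thin dark lines along its length and four brass threaded inserts (11 mm across, dark 6 mm threaded hole) at x = +-38, y = +-18 mm. Stands on the bench upright, inserts up. Origin: centre of its underside; x along the length, z up; top face at z = 40 mm
- cover_plate: loose brass plate 100 (x) x 60 (y) x 4 mm, about 0.26 kg, with four 14 mm through holes at x = +-38, y = +-18 mm, lying flat on the bench, pull upward. On its middle a dark wooden bar pull, 50 mm along x, 14 mm wide along y, standing 36 mm above the plate's upper face (from z = 4 to 40 mm). Origin: centre of the plate's underside; z up
- plate_hole0 (a point): centre of the plate hole at plate x = +38, y = +18 mm, on the plate's underside
- plate_hole2 (a point): centre of the diagonally opposite plate hole, at plate x = -38, y = -18 mm, on the underside
- insert0 (a point): mouth of the threaded insert at x = +38, y = +18 mm of the insert tier, on its top face
- insert2 (a point): mouth of the diagonally opposite insert, at x = -38, y = -18 mm, on the top face
- spare_tier: bystander: loose spare box like the chest's tiers, 100 x 60 x 40 mm, nested bands on its top too and no inserts; not part of the job. Origin centre of underside
- tape_roll: bystander: roll of blue tape lying flat, 80 mm across, 24 mm high; origin centre of underside
- screwdriver: bystander: light-wood-handled screwdriver lying on the bench, 150 mm long; origin under its middle
- screw_dish: bystander: small white ceramic dish, 70 mm across, 28 mm high; origin centre of underside
- glue: bystander: cream glue bottle, orange cap, 60 mm across, 150 mm high; origin centre of underside
- block_plane: bystander: small dark steel and brass hand plane, 150 x 45 x about 60 mm; origin centre of underside
- mallet: bystander: wooden mallet lying down, head 60 x 110 x 70 mm, handle to its -x, 230 mm long in all; origin under the head
- offcut: bystander: light wood offcut, 160 x 35 x 22 mm; origin centre of underside
Not all that is in view belongs to the job. Several things have the shape of the cover_plate; the one meant has the colours described above.

How it is judged:
By the outcome, as a careful person would: the job done as asked, in the order asked, and still so for the second after the job is handed in, while the arm keeps its last pose, push and grip.
It also fails if it takes over 58 s, if anything falls off the work surface, if the arm or the gripper's body presses on something with over 40 N, if the wrist force passes 120 N, or if a joint passes its speed limit or range.

## Working session

There is one attempt and no reset: what is moved stays moved. The work goes in short steps, each a Python script; the robot and the scene stay as the last script left them, time stands still between calls to the robot, and variables do not carry over. Pictures are saved under pics/ and viewed, and the job is handed in when it is done.

```bash
mkdir -p pics; ls; python3 - <<'E'
from station import ctrl
import cv2,numpy as np
for n in("scene","top"):
    p,d=ctrl.read_camera(n); cv2.imwrite(f"pics/{n}0.png",p); np.save(f"{n}0.npy",d)
    m=ctrl.camera_model(n); print(n,{k:np.round(v,4).tolist() if not isinstance(v,str) else v for k,v in m.items()})
s=ctrl.read_state();print(s["clock"],s["tcp_rot"])
E
```

```text
pics
scene {'camera_matrix': [[402.8885, 0.0, 321.4834], [0.0, 402.8885, 192.6644], [0.0, 0.0, 1.0]], 'position': [1.0842, 0.2916, 0.8647], 'orientation': [[-0.5435, -0.6674, 0.5091], [0.8394, -0.4284, 0.3345], [-0.0052, 0.6091, 0.7931]]}
top {'camera_matrix': [[432.8835, 0.0, 318.9693], [0.0, 432.8835, 206.6349], [0.0, 0.0, 1.0]], 'position': [0.409, -0.0598, 1.1426], 'orientation': [[-0.0048, 0.9887, -0.1501], [-1.0, -0.0057, -0.0061], [-0.0069, 0.15, 0.9887]]}
0.1 [[-3.38093411e-04  3.59566380e-01 -9.33119448e-01]
 [ 1.24302739e-03 -9.33118629e-01 -3.59566514e-01]
 [-9.99999170e-01 -1.28146010e-03 -1.31469598e-04]]
```

View pics/scene0.png

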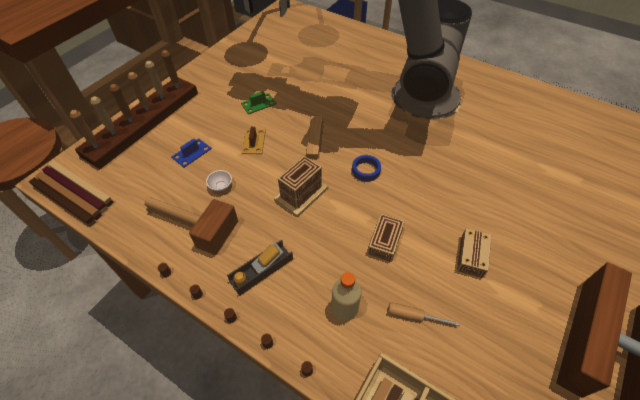

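View pics/top0.png

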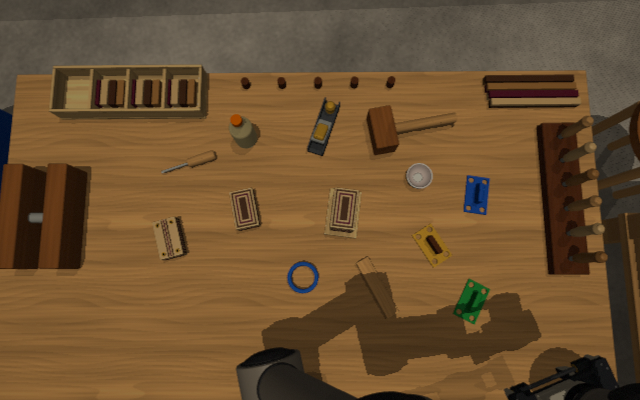

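```bash
cat > h.py <<'E'
import numpy as np,cv2
from station import ctrl
def model(n):
    m=ctrl.camera_model(n); return np.array(m["camera_matrix"]),np.array(m["position"]),np.array(m["orientation"])
def cloud(n,d):
    K,p,R=model(n); v,u=np.mgrid[:d.shape[0],:d.shape[1]]
    X=np.stack([(u-K[0,2])/K[0,0]*d,-(v-K[1,2])/K[1,1]*d,-d],-1)
    return X@R.T+p
def proj(n,P):
    K,p,R=model(n); c=(np.atleast_2d(P)-p)@R; c=c*[1,-1,-1]
    q=c@K.T; return q[:,:2]/q[:,2:]
def ray(n,uv,z):
    K,p,R=model(n); uv=np.atleast_2d(uv)
    d=np.c_[(uv[:,0]-K[0,2])/K[0,0],-(uv[:,1]-K[1,2])/K[1,1],-np.ones(len(uv))]@R.T
    return p+d*((z-p[2])/d[:,2])[:,None]
E
python3 - <<'E'
from h import *
for n,rois in (("top",dict(chest=(320,180,370,245),tier=(148,212,192,264),plate=(408,218,458,272),spare=(222,182,266,235))),("scene",dict(chest=(268,150,335,215),tier=(452,220,500,285),plate=(236,118,272,160),spare=(362,208,412,265)))):
    im=cv2.imread(f"pics/{n}0.png"); d=np.load(f"{n}0.npy"); C=cloud(n,d)
    tiles=[]
    for k,(a,b,c,e) in rois.items():
        z=C[b:e,a:c,2]; 
        print(n,k,"bench z",np.median(z[z<.003].ravel()) if (z<.003).any() else None,"hist",np.histogram(z,bins=[-.01,.002,.006,.01,.015,.03,.038,.042,.05,.088,.09,.092,.094,.1])[0])
        tiles.append(cv2.resize(im[b:e,a:c],(390,290),interpolation=cv2.INTER_CUBIC))
        if k!="plate":
            zt=.092 if k=="chest" else .04
            m=np.zeros(d.shape,bool); m[b:e,a:c]=abs(z-zt)<.005
            r=cv2.minAreaRect((C[m][:,:2]*1000).astype(np.float32)); print(k,r,C[m].mean(0))
    cv2.imwrite(f"pics/{n}_t.png",np.vstack([np.hstack(tiles[:2]),np.hstack(tiles[2:])]))
E
```

```text
top chest bench z -0.0012101024462725096 hist [1605  128  141  269   24    8   10   14   99  185  347  293  115]
chest ((564.6885375976562, -113.91128540039062), (60.36041259765625, 100.84651184082031), 82.84620666503906) [ 0.5642519  -0.11376422  0.09157761]
top tier bench z -0.0012821750510210173 hist [1121   78   11   22   90  372  522   62    0    0    0    0    0]
tier ((499.12115478515625, 337.26800537109375), (100.36450958251953, 60.64162826538086), 14.647915840148926) [0.49839652 0.3368314  0.03896382]
top plate bench z -0.0009017183374444571 hist [2005  483   45    7   26   62   50    8    0    0    0    0    0]
top spare bench z -0.001248714059722933 hist [1228  107    8    8   57  256  557   99    0    0    0    0    0]
spare ((574.1727905273438, 142.86019897460938), (100.23511505126953, 60.182804107666016), 11.422751426696777) [0.57363323 0.14248246 0.03944322]
scene chest bench z 0.0014218575261022437 hist [1202 1120   71  309  246   76   44   90  398   31   55  254  440]
chest ((564.8326416015625, -115.7017822265625), (62.35597229003906, 103.01265716552734), 83.21931457519531) [ 0.56810397 -0.11351224  0.09391159]
scene tier bench z 0.0012780249854110748 hist [1077  743   30   26  146  101  572  416    0    0    0    0    0]
tier ((498.220947265625, 335.044189453125), (103.14453887939453, 60.61264419555664), 14.619050025939941) [0.5013467  0.33546741 0.0414468 ]
scene plate bench z 0.001456166243798851 hist [545 690 151  10  35  17  33  24   0   0   0   0   0]
scene spare bench z 0.0013765927576040449 hist [975 754  27  20  96  68 373 530   0   0   0   0   0]
spare ((573.6659545898438, 141.14556884765625), (102.82341766357422, 60.51890182495117), 11.686599731445312) [0.57684578 0.14230554 0.04199078]
```

View pics/top_t.png

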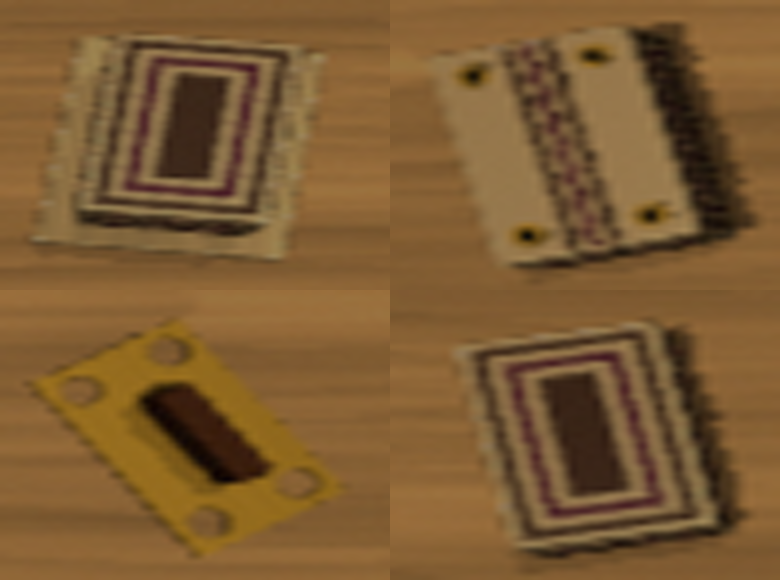

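View pics/scene_t.png

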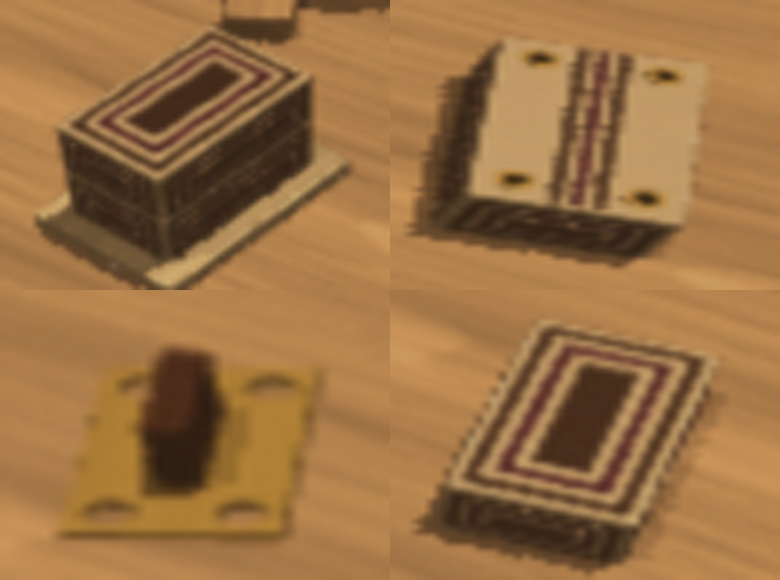

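```bash
cat >> h.py <<'E'
def plate(n,im,roi,z):
    a,b,c,e=roi; s=6
    t=cv2.resize(im[b:e,a:c],None,fx=s,fy=s,interpolation=cv2.INTER_CUBIC)
    hsv=cv2.cvtColor(t,cv2.COLOR_BGR2HSV); m=((hsv[...,1]>170)&(hsv[...,0]>17)&(hsv[...,0]<32)&(hsv[...,2]>60)).astype(np.uint8)
    m=cv2.morphologyEx(m,cv2.MORPH_OPEN,np.ones((7,7)))
    cs,_=cv2.findContours(m,cv2.RETR_EXTERNAL,cv2.CHAIN_APPROX_NONE); k=max(cs,key=cv2.contourArea).reshape(-1,2)
    uv=(k+.5)/s-.5+[a,b]
    W=ray(n,uv,z)[:,:2]*1000
    return cv2.minAreaRect(W.astype(np.float32)),m
E
python3 - <<'E'
from h import *
for n,roi in (("top",(408,218,458,272)),("scene",(236,118,272,160))):
    r,m=plate(n,cv2.imread(f"pics/{n}0.png"),roi,.004); print(n,r); cv2.imwrite(f"pics/m_{n}.png",m*255)
    d=np.load(f"{n}0.npy"); C=cloud(n,d); a,b,c,e=roi; P=C[b:e,a:c].reshape(-1,3); P=P[(abs(P[:,2]-.04)<.005)]
    print("pull",cv2.minAreaRect((P[:,:2]*1000).astype(np.float32)),len(P))
E
```

```text
top ((478.70526123046875, -347.7656555175781), (102.19606018066406, 62.83598327636719), 32.04726791381836)
pull ((479.05712890625, -346.3011474609375), (48.168479919433594, 13.501245498657227), 31.940444946289062) 94
scene ((478.12451171875, -349.72393798828125), (98.54694366455078, 59.164024353027344), 32.02223205566406)
pull ((480.5579833984375, -347.5420227050781), (48.73889923095703, 13.80398941040039), 32.59888458251953) 62
```

```bash
cat >> h.py <<'E'
def ori(yaw):
    a=np.radians(yaw); x=np.array([0,0,-1.]); y=np.array([np.sin(a),-np.cos(a),0]); return np.c_[x,y,np.cross(x,y)]
def st(t=""):
    s=ctrl.read_state(); print(t,"clk",round(s["clock"],2),"p",np.round(s["eef_pos"],4),"F",np.round(s["wrist_force"],2),"M",np.round(s["ft_torque"],2),"gap",round(s["finger_gap"],4)); return s
TIER=(.4988,.3364,14.64); CH=(.5648,-.1146,-7.0); PL=(.4786,-.3482,32.03)
E
python3 - <<'E'
from h import *
O=ori(TIER[2])
for p,o in (((*TIER[:2],.2),O),((*CH[:2],.2),ori(CH[2])),((*PL[:2],.15),ori(PL[2]))): print(np.round(ctrl.ik(p,o),1))
ctrl.move_ptp((*TIER[:2],.16),O); st()
ctrl.move_straight((*TIER[:2],.011),v=.12); st()
ctrl.move_gripper(.55,30); st("grip")
E
```

```text
[ 26.7  28.8  77.   -0.   74.2 102.1]
[-19.1  26.2  81.4  -0.   72.4  77.9]
[-43.5  30.4  82.7  -0.   66.9  14.5]
 clk 3.2 p [0.4993 0.3357 0.1601] F [-0.6   0.16  0.07] M [-0.02  0.   -0.03] gap 0.9985
 clk 4.59 p [0.4993 0.3367 0.0118] F [ 0.62  0.17 -0.15] M [ 0.02 -0.03 -0.01] gap 0.9964
grip clk 5.2 p [0.4989 0.3365 0.0111] F [-0.51  0.97  1.33] M [0.12 0.04 0.02] gap 0.6473
```

```bash
python3 - <<'E'
from h import *
ctrl.move_straight((*TIER[:2],.19),v=.15); st("lift")
ctrl.move_ptp((*CH[:2],.19),ori(CH[2])); ctrl.wait(.3); s=st("over"); print(np.round(s["tcp_rot"],4))
for n in("scene","top"):
    p,d=ctrl.read_camera(n); cv2.imwrite(f"pics/{n}1.png",p); np.save(f"{n}1.npy",d)
a=cv2.imread("pics/scene1.png")[80:230,240:360]; b=cv2.imread("pics/top1.png")[150:300,280:400]
cv2.imwrite("pics/c1.png",cv2.resize(np.hstack([a,b]),None,fx=3.3,fy=3.3,interpolation=cv2.INTER_CUBIC))
E
```

```text
lift clk 6.54 p [0.4983 0.3361 0.1889] F [ 0.16 -0.48 -3.  ] M [ 0.01  0.01 -0.02] gap 0.6535
over clk 8.51 p [ 0.5649 -0.114   0.19  ] F [-0.03 -0.07 -2.43] M [0.06 0.05 0.02] gap 0.6462
[[ 0.000e+00 -1.209e-01 -9.927e-01]
 [ 1.000e-04 -9.927e-01  1.209e-01]
 [-1.000e+00 -1.000e-04 -0.000e+00]]
```

View pics/c1.png

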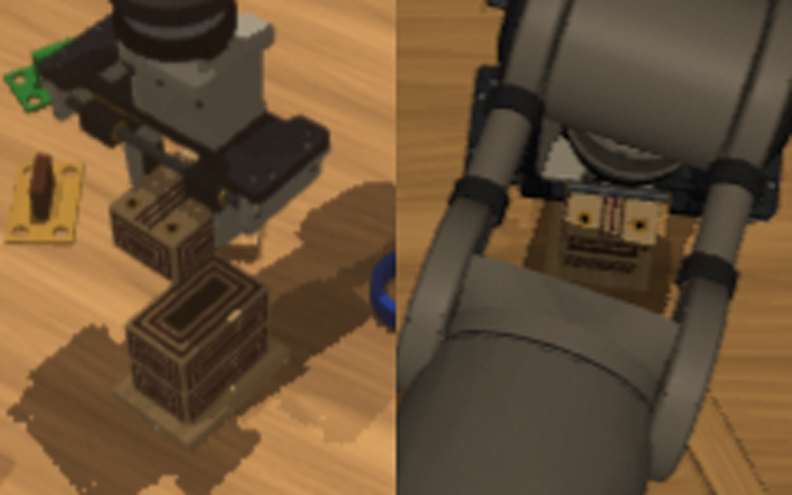

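```bash
python3 - <<'E'
from h import *
ctrl.move_straight((*CH[:2],.1065),v=.08); ctrl.wait(.2); st("near")
p,d=ctrl.read_camera("scene"); cv2.imwrite("pics/s2.png",p); np.save("scene2.npy",d)
p2,d2=ctrl.read_camera("top"); cv2.imwrite("pics/t2.png",p2)
a=p[130:220,255:345]; b=p2[170:260,300:390]
cv2.imwrite("pics/c2.png",cv2.resize(np.hstack([a,b]),None,fx=4.4,fy=5.5,interpolation=cv2.INTER_CUBIC))
E
```

```text
near clk 10.0 p [ 0.565  -0.1147  0.107 ] F [-0.91  0.8  -2.11] M [0.04 0.03 0.07] gap 0.6534
```

View pics/c2.png

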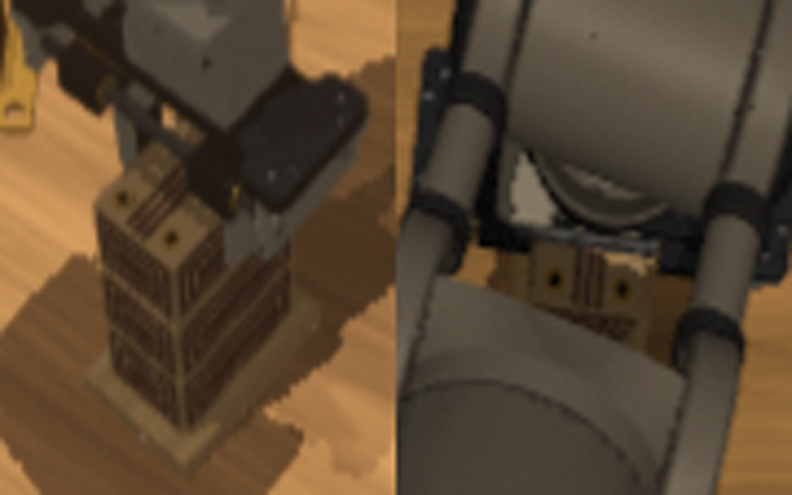

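```bash
cat >> h.py <<'E'
def inserts(c,z):
    a=np.radians(c[2]); R=np.array([[np.cos(a),-np.sin(a)],[np.sin(a),np.cos(a)]])
    q=np.array([[38,18],[38,-18],[-38,-18],[-38,18]])/1000
    return np.c_[q@R.T+c[:2],np.full(4,z)]
def darkspots(n,im,P):
    uv=proj(n,P); o=[]
    g=cv2.cvtColor(im,cv2.COLOR_BGR2GRAY).astype(float)
    for u,v in uv:
        x,y=int(round(u)),int(round(v)); w=g[y-4:y+5,x-4:x+5]; W=np.clip(w.min()+45-w,0,None); yy,xx=np.mgrid[y-4:y+5,x-4:x+5]
        o.append(((xx*W).sum()/W.sum(),(yy*W).sum()/W.sum()))
    return np.array(o),uv
E
python3 - <<'E'
from h import *
for n,f in (("scene","scene0"),("top","top0")):
    P=inserts(TIER,.04); o,u=darkspots(n,cv2.imread(f"pics/{f}.png"),P)
    r=ray(n,o,.04); print(n,np.round((r-P)[:,:2]*1000,1).tolist())
for n,f in (("scene","s2"),("top","t2")):
    P=inserts(CH,.1355); o,u=darkspots(n,cv2.imread(f"pics/{f}.png"),P)
    r=ray(n,o,.1355); print(n,np.round((r-P)[:,:2]*1000,1).tolist())
# chest top corner check in initial pics: project corners
E
```

```text
scene [[3.1, -1.4], [6.2, -0.9], [-2.3, -0.8], [-2.8, -1.1]]
top [[-0.3, -0.8], [0.6, -1.1], [-1.0, -1.2], [0.0, -0.3]]
scene [[2.6, 2.3], [2.9, 5.3], [6.9, 3.8], [-0.1, 0.9]]
top [[-1.7, 0.5], [0.3, 0.7], [0.5, 0.9], [0.2, 0.9]]
```

```bash
python3 - <<'E'
from h import *
f0=np.mean([ctrl.read_state()["wrist_force"][2] for _ in range(5)]); print(f0)
z=.1065
while z>.100:
    z-=.0005; ctrl.move_straight((*CH[:2],z),v=.01); ctrl.wait(.05)
    f=np.mean([ctrl.read_state()["wrist_force"][2] for _ in range(6)])
    if f>f0+5: break
st(f"contact z {z} f {f}")
ctrl.move_gripper(.72,30); ctrl.wait(.2); st("open part"); 
ctrl.move_gripper(1.0); ctrl.wait(.1); st("rel")
ctrl.move_straight((*CH[:2],.25),v=.15); st()
E
```

```text
-1.5920391650542642
contact z 0.1025 f 6.474819623837948 clk 12.5 p [ 0.5649 -0.1146  0.1031] F [-2.48  0.17  6.47] M [ 0.23  0.4  -0.03] gap 0.6531
open part clk 13.07 p [ 0.5648 -0.1146  0.1024] F [ 0.21  0.29 -0.49] M [0.07 0.08 0.02] gap 0.7166
rel clk 13.82 p [ 0.5648 -0.1146  0.1025] F [-0.35 -0.8  -0.28] M [0.01 0.07 0.  ] gap 1.0008
 clk 14.95 p [ 0.5643 -0.1145  0.249 ] F [-0.07 -1.48 -0.6 ] M [ 0.09  0.04 -0.02] gap 1.0014
```

Move to the plate approach and image the stack, unobstructed.

```bash
python3 - <<'E'
from h import *
ctrl.move_ptp((*PL[:2],.2),ori(PL[2])); st()
out=[]
for n,(a,b,c,e) in (("scene",(262,120,342,220)),("top",(310,165,390,265))):
    p,d=ctrl.read_camera(n); cv2.imwrite(f"pics/{n}3.png",p); np.save(f"{n}3.npy",d)
    C=cloud(n,d); m=np.zeros(d.shape,bool); m[b:e,a:c]=abs(C[b:e,a:c,2]-.132)<.005
    print(n,m.sum(),cv2.minAreaRect((C[m][:,:2]*1000).astype(np.float32)),np.median(C[m][:,2]))
    P=inserts(CH,.132); o,u=darkspots(n,p,P); print(np.round((ray(n,o,.132)-P)[:,:2]*1000,1).tolist())
    out.append(p[b:e,a:c])
cv2.imwrite("pics/c3.png",cv2.resize(np.hstack(out),None,fx=5,fy=5,interpolation=cv2.INTER_CUBIC))
E
```

```text
clk 15.98 p [ 0.4789 -0.3476  0.1998] F [ 0.35 -0.23  0.27] M [ 0.   -0.08  0.02] gap 0.9953
scene 823 ((564.9375610351562, -114.8671646118164), (61.99767303466797, 101.84152221679688), 83.80351257324219) 0.1337268730709229
[[6.0, 6.0], [7.3, 2.9], [-0.5, 5.9], [2.1, 8.5]]
top 1047 ((564.7947387695312, -113.62037658691406), (60.150028228759766, 100.36791229248047), 83.03793334960938) 0.1309517845133159
[[-0.2, 0.0], [-0.5, 0.2], [-0.2, -0.4], [-0.4, -0.4]]
```

View pics/c3.png

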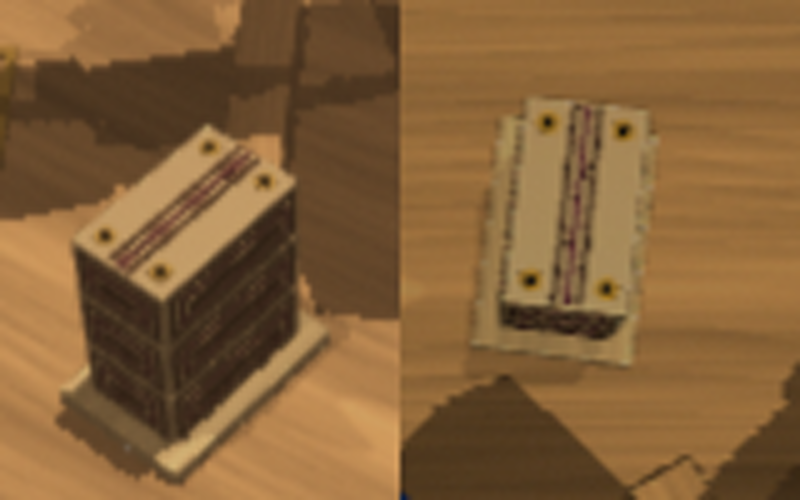

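```bash
python3 - <<'E'
from h import *
ctrl.move_straight((*PL[:2],.012),v=.13); st()
ctrl.move_gripper(.08,50); st("grip")
ctrl.move_straight((*PL[:2],.215),v=.13); st("lift")
ctrl.move_ptp((*CH[:2],.215),ori(CH[2])); ctrl.wait(.3); s=st("over")
out=[]
for n,(a,b,c,e) in (("scene",(240,90,340,190)),("top",(300,150,400,250))):
    p,d=ctrl.read_camera(n); cv2.imwrite(f"pics/{n}4.png",p); np.save(f"{n}4.npy",d); out.append(p[b:e,a:c])
cv2.imwrite("pics/c4.png",cv2.resize(np.hstack(out),None,fx=4,fy=4,interpolation=cv2.INTER_CUBIC))
E
```

```text
clk 17.68 p [ 0.479  -0.3486  0.0128] F [ 0.68  0.42 -0.87] M [-0.03 -0.02 -0.03] gap 1.0013
grip clk 18.88 p [ 0.4785 -0.3481  0.012 ] F [-0.84  0.29  1.13] M [ 0.06  0.06 -0.03] gap 0.1482
lift clk 20.58 p [ 0.4783 -0.348   0.2142] F [-0.31 -0.58 -3.19] M [ 0.02 -0.01 -0.01] gap 0.1469
over clk 21.92 p [ 0.5647 -0.1155  0.2149] F [-0.59 -0.7  -2.75] M [0.02 0.06 0.  ] gap 0.1512
```

View pics/c4.png

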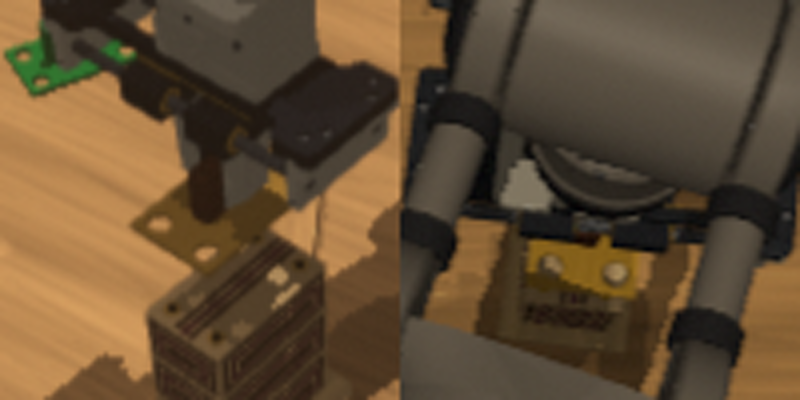

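```bash
python3 - <<'E'
from h import *
ctrl.move_straight((*CH[:2],.154),v=.06); ctrl.wait(.4); s=st("near")
out=[]
for n,(a,b,c,e) in (("scene",(255,110,345,200)),("top",(305,165,395,255))):
    p,d=ctrl.read_camera(n); cv2.imwrite(f"pics/{n}5.png",p); np.save(f"{n}5.npy",d); out.append(p[b:e,a:c])
    C=cloud(n,d); hsv=cv2.cvtColor(p,cv2.COLOR_BGR2HSV); m=np.zeros(d.shape,bool); m[b:e,a:c]=True
    m&=(hsv[...,1]>150)&(hsv[...,0]>17)&(hsv[...,0]<32)&(abs(C[...,2]-.146)<.007)
    P=C[m]; A=np.c_[P[:,:2]-CH[:2],np.ones(len(P))]; k,*_=np.linalg.lstsq(A,P[:,2],rcond=None); print(n,len(P),"tilt deg",np.degrees(k[:2]),"z",k[2],np.ptp(P,axis=0))
    a_=np.radians(CH[2]); L=(P[:,:2]-CH[:2])@np.array([[np.cos(a_),-np.sin(a_)],[np.sin(a_),np.cos(a_)]]); print("local ext",np.round(L.min(0)*1000,1),np.round(L.max(0)*1000,1))
cv2.imwrite("pics/c5.png",cv2.resize(np.hstack(out),None,fx=4.4,fy=6,interpolation=cv2.INTER_CUBIC))
E
```

```text
near clk 23.58 p [ 0.5648 -0.1146  0.1541] F [ 0.19 -0.54 -3.26] M [0.04 0.02 0.01] gap 0.1482
scene 159 tilt deg [0.32191568 0.3535229 ] z 0.147697189425293 [0.07690674 0.06242844 0.00704888]
local ext [-26.8 -27.3] [50.5 29.9]
top 235 tilt deg [0.18387153 0.07573034] z 0.14505977094678957 [0.03281577 0.06057028 0.01163225]
local ext [-49.6 -29. ] [-18.3  30.4]
```

View pics/c5.png

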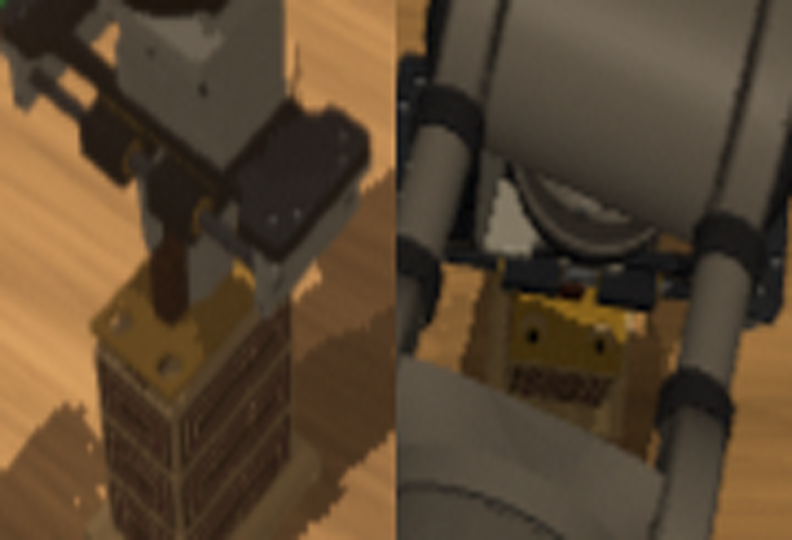

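View pics/top5.png

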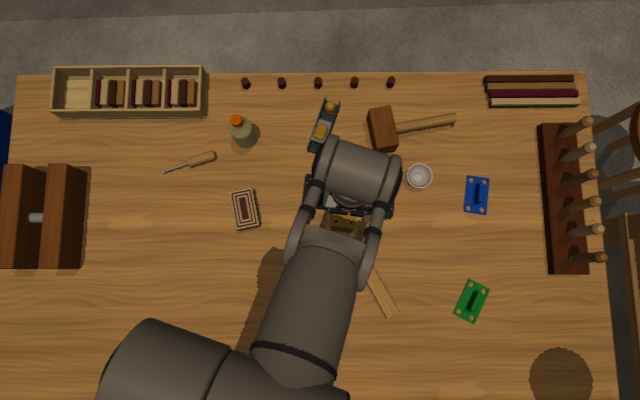

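```bash
python3 - <<'E'
from h import *
ctrl.wait(.3); s=st("pre"); print(np.round(s["joint_velocities"],3)); print(ctrl.hand_in())
E
```

```text
pre clk 23.98 p [ 0.5648 -0.1146  0.154 ] F [ 0.16  0.43 -2.42] M [0.03 0.03 0.01] gap 0.1486
[-0.023 -0.012  0.055 -0.072 -0.039 -0.055]
the job is handed in; nothing more can be done
None
```

The insert tier now sits on the chest, inserts up. The arm is holding the brass plate by its wooden pull just above it. I handed the job in at about 24 s, and it reports no verdict.

- **Tier:** I lowered it until I felt light contact (about 8 N) and let go. In the top camera it then lay within about 0.5 mm of its target and the chest's measured position, and within about 0.5° in yaw.
- **Plate:** It hung about 10 mm above the tier, level to within 0.5° and centred to about 1 mm. The arm was still, and the wrist force showed only the plate's weight.
- **Disagreements:** The scene camera's insert positions were off by several millimetres from the top camera's, because the method I used to find the holes was noisy in that view. I relied on the top camera and on the outlines in the depth images, which agreed between the two cameras to 1–2 mm.
- **Not seen directly:** In the last images each camera showed the two threaded holes at one end through the plate, the arm hiding the rest. Between them the two views covered both ends.
- **Bystanders:** The spare tier and the other bench items in view in the last top picture looked undisturbed. The tape roll was hidden behind the arm, which never worked near it.

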